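# Sift the small clay discs out of the large ones

## Robot

A 6-joint arm with a two-finger parallel gripper is mounted at the origin on a cart in front of the work surface, level with it; the furniture and walls round the work are solid. World frame = base frame: x ahead of the robot, y to its left, z up, the work surface at z = 0. Lengths are in m, angles in degrees, forces in N, time in s.
With the tool pointing down it reaches from about 0.35 to 0.875 m from the base axis. Payload 4.2 kg.
Tool frame: the origin (TCP) lies midway between the tips of the shut fingers; the grasp point (between the pads) lies 19 mm behind it; z points along the fingers, y is the direction in which the jaws open and shut (so a half turn about z gives the same grasp; the last joint's range is limited). The gripper opens to 87 mm and grips with 3 to 60 N. Pads are 19 mm wide; open, the fingers measure 117 mm over their backs; the gripper's body (75 mm by 190 mm) begins 51 mm behind the grasp point.
Start: joints at [-57.147, 22.042, 0.453, 0, -68.411, -14.817], TCP at [0.194, -0.594, 0.223] pointing down, gripper open.
Joint ranges: [-179.83, 179.83], [-69.29, 118.12], [-61.27, 80.66], [-181.25, 117.63], [-171.15, -9.14], [-177.46, 177.46]. Speed limits (degrees/s): [159.86, 159.86, 180, 180, 180, 180].

## Interface

Orientations are given as a 3x3 rotation matrix whose columns are the frame's x, y, z axes.
In Python, from station import r gives the robot as it stands.
- The arm moves only by the tool play_rows, never from a script. Its argument "commands" is a list that holds one entry, the list of rows, each a list of 7 numbers: the shift along the world's x, y, z in m, then the turn, a rotation vector about the world's x, y, z in rad, then the closure, from 0 (fully open) to 1 (shut). A call has 1 to 5 rows; each row is the pose to reach, as a shift and turn from the pose commanded when the call began; what a row does not reach only later rows make up. A row lasts 1/10 s, in which the tool goes at most 50 mm and 8.59 degrees, less where a joint would pass 70% of its speed; a pose out of reach is approached as far as the arm can. A call with a gripper value outside its range is refused whole. The fingers move at their own pace and stop on an object; the grip force is fixed at half the most. Time passes only in rows, so rows that repeat a pose let the fingers close. It gives the time, the measured TCP pose, the force and the opening at its end, in the units of the state.
- r.sense(): the state, without advancing time (a new reading comes with each control period).
- r.capture(name): name is "side" or "top"; returns a dict with "image" (384x512x3 uint8, red, green, blue), "range_z" (384x512 float32, m along the optical axis (not along the pixel's ray), 0 where there is no reading), "intrinsics" (3x3 intrinsics, pixels), "extrinsics" (4x4, takes a point from camera to world coordinates). Camera axes: x right, y up, looking along -z (the intrinsics and any distortion apply to the point x, -y, -z); pixel columns grow to the right and rows downward; lengths in m; the calibration is good to about 2 mm. A picture is of the moment at which its call begins.
- r.finish_job(): hands the job in, once; it reports no verdict.
The state is a dict: "time_s": time; "joints": joint angles; "joint_velocities": joint speeds; "effort": joint torques, N m; "tcp_pos": TCP position; "ee_rot": TCP orientation; "wrist_force": force on the tool from outside, world axes, zero at the start; "moment": the same for the moment, N m; "gripper_width": opening from 0.0 (shut) to 1.0 (fully open).
Only numpy, scipy, OpenCV 4.12 (cv2) and the standard library are available. Lean on these libraries where they do the work, as an engineer would, in place of code of your own. Each camera call takes 0.05 s, during which the arm holds its last target. There are 200 camera calls.

## Task

Pick the sieve up by its sloping lip, hold it a few centimetres above the tray and shake it from side to side until all five small clay discs have dropped into the tray and only the three large ones are left. Then set the sieve down gently, with the large discs in it, standing on its feet in the middle of the flat wooden bat, and let go. Leave the two stamps and the wooden rib where they are.

Things in the scene. Friction and masses are not known exactly. Their poses are not given: they have to be found in the camera images.
- tray: shallow open plywood tray fixed to the table, 240 (its x) x 220 (its y) x 35 mm high, walls and floor 5 mm thick; the sieve stands in it at the start. Origin at the centre of its underside.
- bat: flat rectangular wooden slab (bat), 260 (its x) x 240 (its y) x 18 mm, lying fixed on the table to the left or right of the tray. Origin at the centre of its underside, so its top is 18 mm above the origin.
- sieve: loose steel hand sieve, 0.28 to 0.46 kg: box 158 (x) x 134 (y) mm, walls 40 mm high, on four feet 22 mm high. Its flat floor (top 26 mm above the feet's undersides) has ten openings, 21 (y) x 28 (x) mm, in a chequer pattern on a 34 (y) x 31 (x) mm grid: shaken along y with some x, small discs slide into them and drop. Origin: centre, at the undersides of the feet; +x away from the lip, z up.
- sieve_center (a point): the middle of the sieve, 45 mm above the undersides of its feet; axes as the sieve's.
- sieve_lip (a point): middle of the flat lip to hold it by, at the sieve's -x end (robot's side): a 4 mm plate, 110 mm wide along y, 66 mm up its slope, leaning out 35 deg from vertical (up-slope (-0.574,0,0.819), face normal (0.819,0,0.574) in the sieve's axes). Pinch it through its thickness, tool tilted to match. The rim is 38 mm down-slope; the edge, rolled to 6 mm, 28 mm up. Orientation: the sieve's.
- small_0_center (a point): centre of a small fired clay disc, 16 mm across and 8 mm thick, 12 g; starts flat on the sieve floor between the openings, passes through them.
- small_1_center (a point): centre of a small fired clay disc, 16 mm across and 8 mm thick, 12 g; starts flat on the sieve floor between the openings, passes through them.
- small_2_center (a point): centre of a small fired clay disc, 16 mm across and 8 mm thick, 12 g; starts flat on the sieve floor between the openings, passes through them.
- small_3_center (a point): centre of a small fired clay disc, 16 mm across and 8 mm thick, 12 g; starts flat on the sieve floor between the openings, passes through them.
- small_4_center (a point): centre of a small fired clay disc, 16 mm across and 8 mm thick, 12 g; starts flat on the sieve floor between the openings, passes through them.
- large_0_center (a point): centre of a large fired clay disc, 42 mm across and 8 mm thick, 35 g; same material, too large for the openings.
- large_1_center (a point): centre of a large fired clay disc, 42 mm across and 8 mm thick, 35 g; same material, too large for the openings.
- large_2_center (a point): centre of a large fired clay disc, 42 mm across and 8 mm thick, 35 g; same material, too large for the openings.
- stamp_1: wooden stamp, 30 x 30 x 52 mm, standing between tray and bat; leave alone. Origin under its centre.
- stamp_2: wooden stamp, 24 x 24 x 52 mm, standing behind; leave alone. Origin under its centre.
- wood_rib: flat kidney-shaped wooden rib, 50 x 104 x 10 mm, lying between tray and bat, near the robot; leave alone. Origin under its centre.
Things that resemble listed ones, but are neither listed nor needed, are in the scene too. Leave any grey or pink look-alike of the part that bears large_2_center alone.

How it is judged (in metres and radians):
On the way, in this order (a step that is already met when the one before it is completed fails the run):
1. the sieve is lifted at least 15 mm clear, over the tray (z of sieve_center in the frame of tray above 0.065 m and horizontal distance between sieve_center and tray below 0.09 m), for 0.1 s.
2. with the sieve still held above the tray, all five small discs lie in the tray and all three large ones are in the sieve (all of step 1 and x of small_0_center in the frame of tray between -0.118 and 0.118 m and y of small_0_center in the frame of tray between -0.108 and 0.108 m and z of small_0_center in the frame of tray between 0 and 0.027 m and x of small_1_center in the frame of tray between -0.118 and 0.118 m and y of small_1_center in the frame of tray between -0.108 and 0.108 m and z of small_1_center in the frame of tray between 0 and 0.027 m and x of small_2_center in the frame of tray between -0.118 and 0.118 m and y of small_2_center in the frame of tray between -0.108 and 0.108 m and z of small_2_center in the frame of tray between 0 and 0.027 m and x of small_3_center in the frame of tray between -0.118 and 0.118 m and y of small_3_center in the frame of tray between -0.108 and 0.108 m and z of small_3_center in the frame of tray between 0 and 0.027 m and x of small_4_center in the frame of tray between -0.118 and 0.118 m and y of small_4_center in the frame of tray between -0.108 and 0.108 m and z of small_4_center in the frame of tray between 0 and 0.027 m and x of large_0_center in the frame of sieve between -0.076 and 0.076 m and y of large_0_center in the frame of sieve between -0.064 and 0.064 m and z of large_0_center in the frame of sieve between 0.022 and 0.066 m and x of large_1_center in the frame of sieve between -0.076 and 0.076 m and y of large_1_center in the frame of sieve between -0.064 and 0.064 m and z of large_1_center in the frame of sieve between 0.022 and 0.066 m and x of large_2_center in the frame of sieve between -0.076 and 0.076 m and y of large_2_center in the frame of sieve between -0.064 and 0.064 m and z of large_2_center in the frame of sieve between 0.022 and 0.066 m), for 0.2 s.
At the end, for the whole second after the job is handed in: All five small discs lie on the floor of the tray, all three large discs are in the sieve, and the sieve stands level (within 0.06 rad) and still on its feet on the wooden bat, its centre within 40 mm of the bat's centre (x of small_0_center in the frame of tray between -0.118 and 0.118 m and y of small_0_center in the frame of tray between -0.108 and 0.108 m and z of small_0_center in the frame of tray between 0 and 0.027 m and x of small_1_center in the frame of tray between -0.118 and 0.118 m and y of small_1_center in the frame of tray between -0.108 and 0.108 m and z of small_1_center in the frame of tray between 0 and 0.027 m and x of small_2_center in the frame of tray between -0.118 and 0.118 m and y of small_2_center in the frame of tray between -0.108 and 0.108 m and z of small_2_center in the frame of tray between 0 and 0.027 m and x of small_3_center in the frame of tray between -0.118 and 0.118 m and y of small_3_center in the frame of tray between -0.108 and 0.108 m and z of small_3_center in the frame of tray between 0 and 0.027 m and x of small_4_center in the frame of tray between -0.118 and 0.118 m and y of small_4_center in the frame of tray between -0.108 and 0.108 m and z of small_4_center in the frame of tray between 0 and 0.027 m and x of large_0_center in the frame of sieve between -0.076 and 0.076 m and y of large_0_center in the frame of sieve between -0.064 and 0.064 m and z of large_0_center in the frame of sieve between 0.022 and 0.066 m and x of large_1_center in the frame of sieve between -0.076 and 0.076 m and y of large_1_center in the frame of sieve between -0.064 and 0.064 m and z of large_1_center in the frame of sieve between 0.022 and 0.066 m and x of large_2_center in the frame of sieve between -0.076 and 0.076 m and y of large_2_center in the frame of sieve between -0.064 and 0.064 m and z of large_2_center in the frame of sieve between 0.022 and 0.066 m and horizontal distance between sieve_center and bat below 0.04 m and z of sieve_center in the frame of bat between 0.058 and 0.069 m and angle between sieve_center's own z axis and vertical below 0.06 rad and linear speed of sieve below 0.02 m/s); the robot touches nothing.
It fails at once if the sieve strikes the wooden bat with more than 40 N (contact force between sieve and bat above 40 N).
It fails at once if a stamp or the wooden rib is moved more than 20 mm (distance of any of stamp_1, stamp_2, wood_rib from where it was at the start of the episode above 0.02 m).
It also fails if it takes over 72 s, if anything falls off the work surface, if the arm or the gripper's body presses on something with over 40 N, if the wrist force passes 120 N, or if a joint passes its speed limit or range.

## Working session

There is one attempt and no reset: what is moved stays moved. The work goes in short steps, Python scripts to look and compute and a tool call to move; the robot and the scene stay as the last step left them, time stands still between calls to the robot, and variables do not carry over. Pictures are saved under pics/ and viewed, about 8 in all and at most 12, crops included, and the job is handed in when it is done.

Besides the shell and the picture viewer there is one more tool, called by a JSON object that holds its "api" and its "payload". play_rows: Moves the arm, as the interface text tells. Its arguments: {"type":"object","properties":{"commands":{"type":"array","items":{"type":"array","items":{"type":"array","items":{"type":"number"}}}}},"required":["commands"]}

```bash
mkdir -p pics; cat > h.py <<'E'
import numpy as np, cv2
from station import r
def cap(n):
    c=r.capture(n); K=np.array(c["intrinsics"]);T=np.array(c["extrinsics"]);z=c["range_z"]
    v,u=np.mgrid[0:384,0:512]
    P=np.stack([(u-K[0,2])/K[0,0]*z,-(v-K[1,2])/K[1,1]*z,-z],-1)@T[:3,:3].T+T[:3,3]
    P[z==0]=np.nan
    return c["image"],P,K,T
def ray(K,T,u,v,h):
    d=T[:3,:3]@np.array([(u-K[0,2])/K[0,0],-(v-K[1,2])/K[1,1],-1]);o=T[:3,3]
    return o+d*(h-o[2])/d[2]
def save(n,im): cv2.imwrite("pics/"+n,cv2.cvtColor(im,cv2.COLOR_RGB2BGR))
E
python3 - <<'E'
from h import *
for n in("top","side"):
    im,P,K,T=cap(n); save(n+"1.png",im); np.savez(n+"1.npz",im=im,P=P,K=K,T=T); print(n,T.round(3),K)
print(r.sense())
E
```

```text
top [[ 0.023  0.983 -0.184  0.35 ]
 [-1.     0.023 -0.005 -0.002]
 [-0.     0.185  0.983  1.37 ]
 [ 0.     0.     0.     1.   ]] [[475.81466683   0.         251.45774863]
 [  0.         475.81466683 189.15448725]
 [  0.           0.           1.        ]]
side [[-0.998  0.011 -0.067  0.529]
 [-0.065 -0.449  0.891  0.868]
 [-0.02   0.893  0.449  0.532]
 [ 0.     0.     0.     1.   ]] [[413.46427504   0.         252.21077355]
 [  0.         413.46427504 187.34580679]
 [  0.           0.           1.        ]]
{'time_s': 0.1, 'joints': array([-5.71466016e+01,  2.20869495e+01,  3.85122389e-01, -2.37978066e-02,
       -6.84096026e+01, -1.48166952e+01]), 'joint_velocities': array([ 0.00951289, -0.03531765,  0.14042974,  0.09341034, -0.06149245,
        0.00823249]), 'effort': array([-4.67619120e-04, -3.91690135e+01,  1.87935466e+01,  4.23190221e+00,
        1.34696023e-02, -7.45561897e-05]), 'tcp_pos': array([ 0.19335558, -0.59376463,  0.22154967]), 'ee_rot': array([[-9.50905749e-01, -3.09479761e-01, -7.30589961e-04],
       [-3.09480598e-01,  9.50903971e-01,  1.84325285e-03],
       [ 1.24271443e-04,  1.97886315e-03, -9.99998034e-01]]), 'wrist_force': array([0.59756458, 0.6717549 , 0.11325689]), 'moment': array([-0.00643614, -0.06194686, -0.01936622]), 'gripper_width': 0.998259309502685}
```

View pics/top1.png

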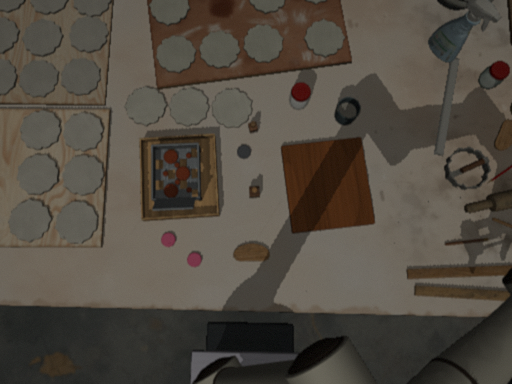

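View pics/side1.png

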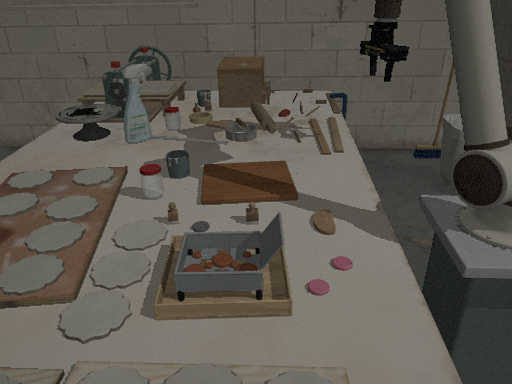

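The top view shows the tray at about (180,178) with the sieve in it and its lip at about (175,203). The bat is at (328,184), the stamps at (254,126) and (254,190), and the rib at (251,251). Disc candidates are the reddish ones in the sieve at (171,156), (182,173), (170,190), the pink ones on the table at (168,240) and (194,259), and the grey one at (244,151). The red ones in the sieve fit, because the listed large discs are fired clay and lie in the sieve. I'll confirm that in an enlarged crop and measure.

```bash
python3 - <<'E'
from h import *
d=np.load("top1.npz");im,P,K,T=[d[k] for k in("im","P","K","T")]
s=np.load("side1.npz")
a=cv2.resize(im[125:230,130:230],None,fx=5,fy=5,interpolation=3); a=cv2.convertScaleAbs(a,alpha=1.6)
save("crop.png",a)
def rect(mask,h,name,I=None):
    cs,_=cv2.findContours(mask.astype(np.uint8),0,2);c=max(cs,key=cv2.contourArea)
    b=cv2.boxPoints(cv2.minAreaRect(c));w=np.array([ray(K,T,*p,h) for p in b])
    print(name,"ctr",w.mean(0).round(4),"corners",w[:,:2].round(3).tolist())
Z=P[...,2]
u,v=np.meshgrid(np.arange(512),np.arange(384))
R=(u>275)&(u<385)&(v>125)&(v<240); rect(R&(Z>.01)&(Z<.03),.018,"bat")
R=(u>130)&(u<228)&(v>125)&(v<230); rect(R&(Z>.012),.035,"tray")
for n,q in(("top",d),("side",s)):
    pts=q["P"].reshape(-1,3);m=(pts[:,2]>.055)&(pts[:,2]<.15)&(abs(pts[:,0]-.53)<.2)&(pts[:,1]>.0)&(pts[:,1]<.35)
    p=pts[m];print(n,len(p),p.min(0).round(3),p.max(0).round(3))
    # lip: 
    l=p[p[:,2]>.076]; 
    if len(l)>5: print("lip",len(l),l.min(0).round(3),l.max(0).round(3),l.mean(0).round(4)); 
    if len(l)>5:
        U,S,V=np.linalg.svd(l-l.mean(0));print("normal",V[2].round(3),"S",S.round(3),"long",V[0].round(3))
    w=p[(p[:,2]>.060)&(p[:,2]<.074)]
    print("rim",len(w),w.min(0).round(3),w.max(0).round(3), cv2.minAreaRect(w[:,:2].astype(np.float32)))
for n,(x0,x1,y0,y1) in dict(stamp1=(245,263,180,200),stamp2=(245,263,115,135),rib=(228,275,235,265)).items():
    q=P[y0:y1,x0:x1].reshape(-1,3);q=q[q[:,2]>.006];print(n,q.min(0).round(3),q.max(0).round(3))
E
```

```text
bat ctr [ 0.6239 -0.2151  0.018 ] corners [[0.735, -0.077], [0.774, -0.322], [0.511, -0.349], [0.475, -0.113]]
tray ctr [0.633  0.2178 0.035 ] corners [[0.746, 0.345], [0.763, 0.116], [0.52, 0.094], [0.503, 0.316]]
top 931 [0.522 0.149 0.055] [0.725 0.292 0.127]
lip 430 [0.522 0.158 0.076] [0.707 0.281 0.127] [0.5412 0.2131 0.1027]
normal [-0.733 -0.057 -0.678] S [0.669 0.396 0.121] long [ 0.077 -0.997  0.001]
rim 429 [0.557 0.149 0.06 ] [0.725 0.292 0.074] ((0.6402608156204224, 0.21986788511276245), (0.16382329165935516, 0.1357376128435135), 3.4209465980529785)
side 2240 [0.52  0.148 0.055] [0.723 0.294 0.123]
lip 715 [0.52  0.158 0.076] [0.562 0.27  0.123] [0.5405 0.2208 0.101 ]
normal [-0.813 -0.059 -0.579] S [0.884 0.464 0.024] long [ 0.071 -0.997  0.002]
rim 1124 [0.554 0.148 0.06 ] [0.723 0.294 0.074] ((0.6387129426002502, 0.22020302712917328), (0.16404393315315247, 0.1384739726781845), 3.310167074203491)
stamp1 [ 0.581 -0.026  0.006] [0.634 0.021 0.055]
stamp2 [ 0.776 -0.022  0.006] [0.831 0.029 0.057]
rib [ 0.39  -0.05   0.006] [0.467 0.058 0.018]
```

View pics/crop.png

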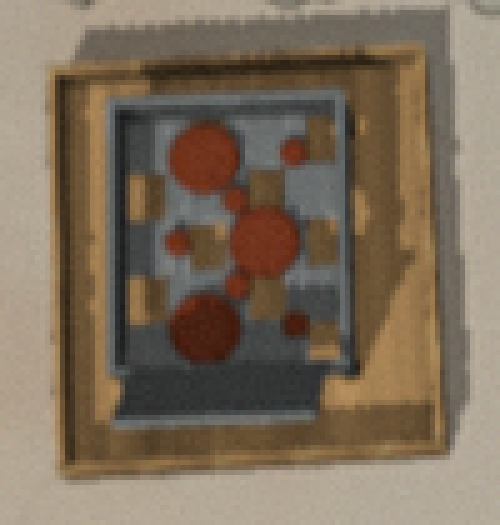

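The crop confirms three large red discs at crop (204,158), (264,243), (204,327) and five small ones in the sieve. The pink and grey discs are outside it and get left alone. Next I compute the grasp pose.

```bash
cat >> h.py <<'E'
from scipy.spatial.transform import Rotation as Ro
def goal(yaw):
    A=Ro.from_euler('z',yaw,degrees=True).as_matrix()
    z=A@[.5736,0,-.8192]; y=-A@np.array([.8192,0,.5736]); return np.c_[np.cross(y,z),y,z]
def todo(p,yaw=3.8):
    s=r.sense();w=Ro.from_matrix(goal(yaw)@s["ee_rot"].T).as_rotvec()
    print("t",s["time_s"],"tcp",s["tcp_pos"].round(4),"d",(np.array(p)-s["tcp_pos"]).round(4),"w",w.round(4),"grip",round(s["gripper_width"],3),"F",s["wrist_force"].round(1),"j",s["joints"].round(0))
E
python3 - <<'E'
from h import *
lip=np.array([.539,.2135,.100]);z=goal(3.8)[:,2]
t=lip+.019*z;pre=t-.10*z;print(t,pre,z);todo(pre)
E
```

```text
[0.54987444 0.21422228 0.0844352 ] [0.49264055 0.21042081 0.1663552 ] [ 0.57233892  0.03801471 -0.8192    ]
t 0.1 tcp [ 0.1934 -0.5938  0.2215] d [ 0.2993  0.8042 -0.0552] w [-0.369  -0.5455  1.2783] grip 0.998 F [0.6 0.7 0.1] j [-57.  22.   0.  -0. -68. -15.]
```

{"api": "play_rows", "payload": {"commands": [[[0.044, 0.04, 0.016, -0.025, -0.036, 0.085, 0.2], [0.088, 0.08, 0.032, -0.049, -0.073, 0.17, 0.3], [0.132, 0.12, 0.048, -0.074, -0.109, 0.256, 0.3], [0.176, 0.16, 0.064, -0.098, -0.145, 0.341, 0.3], [0.22, 0.2, 0.08, -0.123, -0.182, 0.426, 0.3]]]}}

```text
time_s: 0.6
tcp_pos: [0.3732, -0.4302, 0.2877]
ee_rot: [[-0.725, -0.658, 0.202], [-0.682, 0.727, -0.08], [-0.094, -0.196, -0.976]]
wrist_force: [1.0, -0.6, 0.4]
gripper_width: 0.717
```

{"api": "play_rows", "payload": {"commands": [[[0.01, 0.045, 0, -0.025, -0.036, 0.085, 0.3], [0.02, 0.09, 0, -0.049, -0.073, 0.17, 0.3], [0.03, 0.135, 0, -0.074, -0.109, 0.256, 0.3], [0.04, 0.18, 0, -0.098, -0.145, 0.341, 0.3], [0.05, 0.225, 0, -0.123, -0.182, 0.426, 0.3]]]}}

```text
time_s: 1.1
tcp_pos: [0.422, -0.2052, 0.2875]
ee_rot: [[-0.358, -0.839, 0.41], [-0.929, 0.364, -0.066], [-0.094, -0.404, -0.91]]
wrist_force: [0.6, 0.3, 0.1]
gripper_width: 0.702
```

{"api": "play_rows", "payload": {"commands": [[[0.006, 0.045, 0, -0.025, -0.036, 0.085, 0.3], [0.012, 0.09, 0, -0.049, -0.073, 0.17, 0.3], [0.018, 0.135, 0, -0.074, -0.109, 0.256, 0.3], [0.024, 0.18, 0, -0.098, -0.145, 0.341, 0.3], [0.03, 0.225, 0, -0.123, -0.182, 0.426, 0.3]]]}}

```text
time_s: 1.6
tcp_pos: [0.4514, 0.0205, 0.2877]
ee_rot: [[0.071, -0.814, 0.576], [-0.997, -0.058, 0.042], [-0.0, -0.577, -0.816]]
wrist_force: [1.0, 0.1, -0.3]
gripper_width: 0.702
```

```bash
python3 -c "
from h import *
todo([.4926,.2104,.1664])"
```

```text
t 1.6 tcp [0.4514 0.0205 0.2877] d [ 0.0412  0.1899 -0.1213] w [-0.0007  0.0046 -0.0051] grip 0.702 F [ 1.   0.1 -0.3] j [ 30. -16. -51.  34. -27. -53.]
```

{"api": "play_rows", "payload": {"commands": [[[0.01, 0.045, 0, 0, 0, 0, 0.3], [0.02, 0.09, 0, 0, 0, 0, 0.3], [0.03, 0.13, -0.03, 0, 0, 0, 0.3], [0.04, 0.165, -0.065, 0, 0, 0, 0.3], [0.041, 0.19, -0.1, 0, 0.004, -0.005, 0.3]]]}}

```text
time_s: 2.1
tcp_pos: [0.4955, 0.1881, 0.2184]
ee_rot: [[0.063, -0.811, 0.582], [-0.998, -0.054, 0.033], [0.005, -0.583, -0.813]]
wrist_force: [1.1, 0.6, 2.5]
gripper_width: 0.702
```

```bash
python3 - <<'E'
from h import *
todo([.5499,.2142,.0844])
im,P,K,T=cap("side"); save("pre.png",cv2.convertScaleAbs(cv2.resize(im[130:330,130:370],None,fx=3,fy=3),alpha=1.4))
E
```

```text
t 2.1 tcp [0.4955 0.1881 0.2184] d [ 0.0544  0.0261 -0.134 ] w [0.0039 0.0113 0.0032] grip 0.702 F [1.1 0.6 2.5] j [  33.   -1.  -56.   81.  -17. -105.]
```

View pics/pre.png

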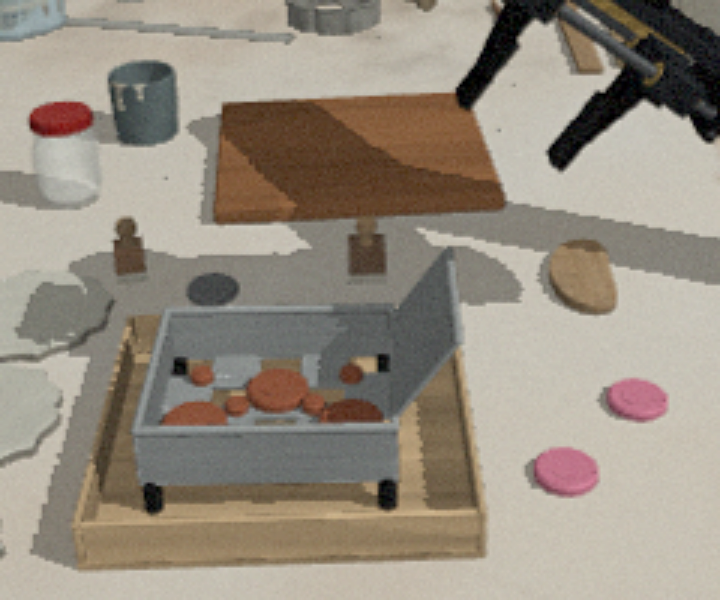

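The sieve stands in the tray and the gripper is above and to the right of the lip. Joints 4 and 5 are nearing a wrist singularity, so I'll identify the kinematics to check the route.

```bash
cat > kin.py <<'E'
from h import *
from scipy.optimize import least_squares
def rz(a):return Ro.from_euler('z',a,degrees=True).as_matrix()
def ry(a):return Ro.from_euler('y',a,degrees=True).as_matrix()
def fk(q,p):
    h,a1,L2,a3,L4,lat,d6=p
    A=rz(q[0]);x=np.array([0,0,h])+A@[a1,lat,0]
    B=A@ry(q[1]);x=x+B@[0,0,L2]
    C=B@ry(-q[2]);x=x+C@[L4,0,a3]           # forearm along x
    D=C@Ro.from_euler('x',q[3],degrees=True).as_matrix()@ry(-q[4])
    E=D@Ro.from_euler('x',q[5],degrees=True).as_matrix()
    return x+E@[d6,0,0], E   # tool z = E[:,0]
E
python3 - <<'E'
from kin import *
s=r.sense()
Q=[[-57.1466,22.087,.3851,-.0238,-68.4096,-14.817],s["joints"]]
X=[[.19336,-.59376,.22155],s["tcp_pos"]]
print(s["joints"])
f=lambda p:np.concatenate([fk(q,p)[0]-x for q,x in zip(Q,X)]+[.02*(p-p0)*[1,1,1,1,1,1,1]])
p0=np.array([.3,0,.4,0,.4,.0,.3])
o=least_squares(f,p0);print(o.x.round(3),o.fun[:6].round(4))
for q in Q: print(fk(q,o.x)[1].round(3))
print(s["ee_rot"].round(3))
E
```

```text
[  32.95512894   -0.37559537  -56.26841859   82.05646614  -16.88434464
 -105.75789161]
[ 0.204  0.363  0.291 -0.02   0.15  -0.16   0.178] [-0.0007 -0.0005  0.0004 -0.0007  0.0007 -0.0004]
[[-0.001  0.673  0.739]
 [ 0.001  0.739 -0.673]
 [-1.     0.    -0.002]]
[[ 0.266 -0.883  0.388]
 [ 0.515  0.47   0.717]
 [-0.815  0.009  0.58 ]]
[[ 0.069 -0.813  0.579]
 [-0.998 -0.062  0.032]
 [ 0.009 -0.58  -0.815]]
```

{"api": "play_rows", "payload": {"commands": [[[0.02, 0.01, 0.01, 0, 0, 0, 0.3], [0.04, 0.015, 0.02, 0, 0, 0, 0.3], [0.06, 0.02, 0.02, 0, 0, 0, 0.3], [0.06, 0.02, 0.02, 0, 0, 0, 0.3]]]}}

```text
time_s: 2.55
tcp_pos: [0.5578, 0.2066, 0.2408]
ee_rot: [[0.059, -0.81, 0.584], [-0.998, -0.05, 0.032], [0.003, -0.585, -0.811]]
wrist_force: [0.3, 0.4, -0.7]
gripper_width: 0.698
```

```bash
sed -i "s/'x',q\[3\]/'x',-q[3]/; s/'x',q\[5\]/'x',-q[5]/" kin.py
python3 - <<'E'
from kin import *
s=r.sense()
Q=[[-57.1466,22.087,.3851,-.0238,-68.4096,-14.817],[32.95512894,-0.37559537,-56.26841859,82.05646614,-16.88434464,-105.75789161],s["joints"]]
X=[[.19336,-.59376,.22155],[.4955,.1881,.2184],s["tcp_pos"]]
print(s["joints"].round(2),s["tcp_pos"].round(4))
f=lambda p:np.concatenate([fk(q,p)[0]-x for q,x in zip(Q,X)]+[.002*(p-p0)])
p0=np.array([.3,0,.4,0,.4,-.16,.3])
o=least_squares(f,p0);print(o.x.round(3),o.fun[:9].round(4))
for q in Q: print(fk(q,o.x)[1].round(3))
print(s["ee_rot"].round(3))
E
```

```text
[ 35.54   4.27 -46.71  67.93 -19.77 -93.6 ] [0.5578 0.2066 0.2408]
[-2.075  0.151  1.454  0.78  -0.411 -0.157 -0.073] [ 0.0025  0.001  -0.0003  0.0154 -0.0192 -0.0028 -0.0151  0.016   0.0031]
[[-0.001  0.951  0.309]
 [ 0.002  0.309 -0.951]
 [-1.    -0.    -0.002]]
[[ 0.579 -0.069  0.813]
 [ 0.032  0.998  0.062]
 [-0.815 -0.009  0.58 ]]
[[ 0.584 -0.059  0.81 ]
 [ 0.032  0.998  0.05 ]
 [-0.811 -0.003  0.585]]
[[ 0.059 -0.81   0.584]
 [-0.998 -0.05   0.032]
 [ 0.003 -0.585 -0.811]]
```

```bash
cat > kin.py <<'E'
from h import *
from scipy.optimize import least_squares
def rot(ax,a):return Ro.from_euler(ax,a,degrees=True).as_matrix()
def fk(q,p):
    h,a1,L2,a3,L4,lat,d6,w,e=p
    A=rot('z',q[0]);x=np.array([0,0,h])+A@[a1,lat,0]
    B=A@rot('y',q[1]);x=x+B@[0,0,L2]
    C=B@rot('y',-q[2])
    F=C@rot('x',-q[3]); x=x+F@[L4,w,0]+C@[0,0,a3]
    D=F@rot('y',-q[4]); E=D@rot('x',-q[5])
    return x+D@[d6,0,e], np.c_[-E[:,1],-E[:,2],E[:,0]]
E
python3 - <<'E'
from kin import *
Q=[[-57.1466,22.087,.3851,-.0238,-68.4096,-14.817],[32.95512894,-0.37559537,-56.26841859,82.05646614,-16.88434464,-105.75789161],list(r.sense()["joints"])]
X=[[.19336,-.59376,.22155],[.4955,.1881,.2184],list(r.sense()["tcp_pos"])]
p0=np.array([.35,0,.4,0,.4,-.08,.3,-.08,0])
for free in([0,2,4,5,6,7],[0,1,2,4,5,6,7],[0,2,3,4,5,6,7],[0,2,4,5,6,7,8],[0,1,2,3,4,5,6,7,8]):
  def f(v):
    p=p0.copy();p[free]=v
    return np.concatenate([fk(q,p)[0]-x for q,x in zip(Q,X)]+[.002*(v-p0[free])])
  o=least_squares(f,p0[free]);print(free,o.x.round(3),o.fun[:9].round(4))
E
```

```text
[0, 2, 4, 5, 6, 7] [ 0.158  0.57   0.42  -0.     0.309 -0.16 ] [ 0.0001  0.0001  0.     -0.0005  0.0004 -0.0015  0.0005 -0.0006  0.0015]
[0, 1, 2, 4, 5, 6, 7] [ 0.153  0.018  0.556  0.406 -0.005  0.297 -0.155] [ 0.0001 -0.0001 -0.0001  0.0005  0.0003 -0.001  -0.0005 -0.0005  0.0011]
[0, 2, 3, 4, 5, 6, 7] [ 0.134  0.581  0.008  0.412 -0.001  0.306 -0.158] [ 0.0001  0.0001 -0.     -0.0004  0.0003 -0.0015  0.0004 -0.0004  0.0016]
[0, 2, 4, 5, 6, 7, 8] [ 0.148  0.575  0.424  0.004  0.302 -0.163 -0.005] [ 0.0002  0.     -0.     -0.0003  0.0008 -0.0013  0.0003 -0.001   0.0013]
[0, 1, 2, 3, 4, 5, 6, 7, 8] [ 0.625  0.071  0.295 -0.145  0.468 -0.026  0.369 -0.134  0.041] [ 0.0001 -0.     -0.0001  0.0002  0.0001 -0.0004 -0.0002 -0.0002  0.0005]
```

```bash
cat >> kin.py <<'E'
PP=np.array([.158,0,.57,0,.42,0,.309,-.16,0])
lo=np.array([-179.8,-69.3,-61.3,-181.2,-171.1,-9.14*0-0.5,][:0]+[-179.8,-69.3,-75,-200,-171,-177]);hi=np.array([179.8,118,80,140,0,177])
def tool(yaw,phi):  # phi: turn about the face normal
    G=goal(yaw); return Ro.from_rotvec(np.radians(phi)*G[:,1]).as_matrix()@G
def ik(x,R,q0):
    f=lambda q:np.r_[(fk(q,PP)[0]-x)*5,((fk(q,PP)[1]-R)).ravel()]
    o=least_squares(f,np.clip(q0,lo+1,hi-1),bounds=(lo,hi),x_scale=30);return o.x,np.abs(o.fun).max()
def tcp(c,yaw,phi,lip=np.array([-.1005,0,.095])):  # c: sieve origin (feet)
    A=rot('z',yaw);return np.array(c)+A@lip+.019*tool(yaw,phi)[:,2]
E
python3 - <<'E'
from kin import *
q0=r.sense()["joints"]
for phi in(-20,-10,0,10,20):
  q=q0
  for c in([.6395,.22,.085],[.6395,.22,.055],[.6395,.22,.005]):
    q,e=ik(tcp(c,3.8,phi),tool(3.8,phi),q);print("tray",phi,c[2],q.round(0),round(e,3))
for yaw in(-15,3.8,20):
 for phi in(-20,0,20):
  q=np.array([0,20,-40,40,-25,-50])
  for z in(.1,.018):
    q,e=ik(tcp([.624,-.215,z],yaw,phi),tool(yaw,phi),q);print("bat",yaw,phi,z,q.round(0),round(e,3))
E
```

```text
tray -20 0.085 [ 37.  10. -40.   3.  -0. -30.] 0.01
tray -20 0.055 [ 37.  13. -37. -10.  -0. -17.] 0.01
tray -20 0.005 [ 33.  18. -30. -38.  -3.  14.] 0.0
tray -10 0.085 [  19.    8.  -51.  100.   -0. -112.] 0.072
tray -10 0.055 [  10.   12.  -47.  140.   -0. -145.] 0.117
tray -10 0.005 [  12.   17.  -47.  140.   -3. -146.] 0.149
tray 0 0.085 [  16.   10.  -51.  127.   -8. -136.] 0.0
tray 0 0.055 [  12.   13.  -50.  140.   -8. -147.] 0.012
tray 0 0.005 [  14.   18.  -50.  140.  -13. -150.] 0.053
tray 10 0.085 [  35.   12.  -51.   88.  -26. -116.] 0.0
tray 10 0.055 [  30.   14.  -53.  102.  -24. -126.] 0.0
tray 10 0.005 [  23.   19.  -54.  122.  -25. -141.] 0.0
tray 20 0.085 [  44.   16.  -47.   73.  -40. -111.] 0.0
tray 20 0.055 [  42.   18.  -50.   81.  -38. -118.] 0.0
tray 20 0.005 [  37.   22.  -52.   95.  -36. -129.] 0.0
bat -15 -20 0.1 [-19.  10. -20. -42. -34.  40.] 0.0
bat -15 -20 0.018 [-22.  18. -21. -55. -30.  57.] 0.0
bat -15 0 0.1 [-10.   6. -51.  56.  -1. -60.] 0.038
bat -15 0 0.018 [ -5.  16. -39. -11.  -0.   2.] 0.103
bat -15 20 0.1 [ -16.    8.  -55.  111.  -21. -112.] 0.0
bat -15 20 0.018 [ -24.   16.  -55.  140.  -24. -135.] 0.012
bat 3.8 -20 0.1 [-28.  16. -10. -45. -54.  63.] 0.0
bat 3.8 -20 0.018 [-30.  23. -13. -51. -49.  73.] 0.0
bat 3.8 0 0.1 [-13.   9. -25. -24. -24.  36.] 0.0
bat 3.8 0 0.018 [-16.  16. -26. -38. -18.  53.] 0.0
bat 3.8 20 0.1 [ -34.    6.  -48.  140.   -1. -109.] 0.083
bat 3.8 20 0.018 [ -31.   14.  -50.  140.  -10. -113.] 0.155
bat 20 -20 0.1 [-32.  23.  -1. -43. -69.  75.] 0.0
bat 20 -20 0.018 [-32.  28.  -4. -46. -62.  83.] 0.0
bat 20 0 0.1 [-24.  14. -14. -37. -42.  67.] 0.0
bat 20 0 0.018 [-26.  21. -16. -45. -36.  79.] 0.0
bat 20 20 0.1 [-10.   9. -41.  11.  -1.  13.] 0.026
bat 20 20 0.018 [-11.  17. -33. -27.  -0.  52.] 0.012
```

```bash
cat >> kin.py <<'E'
def go(x,yaw,phi):
    s=r.sense();R=tool(yaw,phi);w=Ro.from_matrix(R@s["ee_rot"].T).as_rotvec()
    q,e=ik(x,R,s["joints"])
    print("t",round(s["time_s"],2),"tcp",s["tcp_pos"].round(4),"d",(np.array(x)-s["tcp_pos"]).round(4),"w",w.round(3),"grip",round(s["gripper_width"],3),"F",s["wrist_force"].round(1),"q->",q.round(0),round(e,3))
E
python3 - <<'E'
from kin import *
z=tool(3.8,20)[:,2];c=[.6395,.22,.005];t=tcp(c,3.8,20);print(t.round(4),z.round(3))
for b in(.1,.05,0): go(t-b*z,3.8,20)
q=[37,22,-52,95,-36,-129]
for y in(-15,-25,-35):
  for h in(.1,.018):
    k,e=ik(tcp([.624,-.215,h],y,20),tool(y,20),np.array(q)+[-40,0,0,0,0,0]);print(y,h,k.round(0),round(e,3))
E
```

```text
[0.5499 0.2075 0.0854] [ 0.56  -0.306 -0.77 ]
t 2.55 tcp [0.5578 0.2066 0.2408] d [-0.064   0.0314 -0.0785] w [-0.281 -0.004 -0.195] grip 0.698 F [ 0.3  0.4 -0.7] q-> [  54.   14.  -49.   67.  -43. -114.] 0.0
t 2.55 tcp [0.5578 0.2066 0.2408] d [-0.036   0.0162 -0.117 ] w [-0.281 -0.004 -0.195] grip 0.698 F [ 0.3  0.4 -0.7] q-> [  46.   18.  -52.   80.  -39. -121.] 0.0
t 2.55 tcp [0.5578 0.2066 0.2408] d [-0.0079  0.0009 -0.1555] w [-0.281 -0.004 -0.195] grip 0.698 F [ 0.3  0.4 -0.7] q-> [  37.   22.  -52.   95.  -36. -129.] 0.0
-15 0.1 [ -16.    8.  -55.  111.  -21. -112.] 0.0
-15 0.018 [ -24.   16.  -55.  140.  -24. -135.] 0.012
-25 0.1 [  -1.   10.  -53.   86.  -32. -109.] 0.0
-25 0.018 [ -11.   18.  -56.  115.  -31. -131.] 0.0
-35 0.1 [   9.   13.  -47.   69.  -42. -109.] 0.0
-35 0.018 [   2.   20.  -53.   90.  -37. -127.] 0.0
```

{"api": "play_rows", "payload": {"commands": [[[-0.016, 0.008, 0, -0.07, -0.001, -0.049, 0.3], [-0.032, 0.016, 0, -0.14, -0.002, -0.098, 0.3], [-0.048, 0.024, -0.02, -0.21, -0.003, -0.146, 0.3], [-0.064, 0.031, -0.05, -0.281, -0.004, -0.195, 0.3], [-0.064, 0.031, -0.078, -0.281, -0.004, -0.195, 0.3]]]}}

```text
time_s: 3.05
tcp_pos: [0.4908, 0.2401, 0.1617]
ee_rot: [[-0.128, -0.817, 0.562], [-0.951, -0.059, -0.303], [0.281, -0.573, -0.77]]
wrist_force: [0.9, 1.2, 0.2]
gripper_width: 0.703
```

{"api": "play_rows", "payload": {"commands": [[[0, 0, 0, 0, 0, 0, 0.3]]]}}

```text
time_s: 3.15
tcp_pos: [0.4901, 0.2349, 0.159]
ee_rot: [[-0.13, -0.821, 0.556], [-0.949, -0.06, -0.31], [0.288, -0.568, -0.771]]
wrist_force: [0.5, -1.2, -0.1]
gripper_width: 0.702
```

```bash
python3 - <<'E'
from kin import *
t=tcp([.6395,.22,.005],3.8,20);go(t,3.8,20)
im,P,K,T=cap("side"); save("pre2.png",cv2.convertScaleAbs(cv2.resize(im[130:330,150:390],None,fx=3,fy=3),alpha=1.4))
E
```

```text
t 3.15 tcp [0.4901 0.2349 0.159 ] d [ 0.0597 -0.0273 -0.0736] w [ 0.007 -0.007 -0.002] grip 0.702 F [ 0.5 -1.2 -0.1] q-> [  37.   22.  -52.   95.  -36. -129.] 0.0
```

View pics/pre2.png

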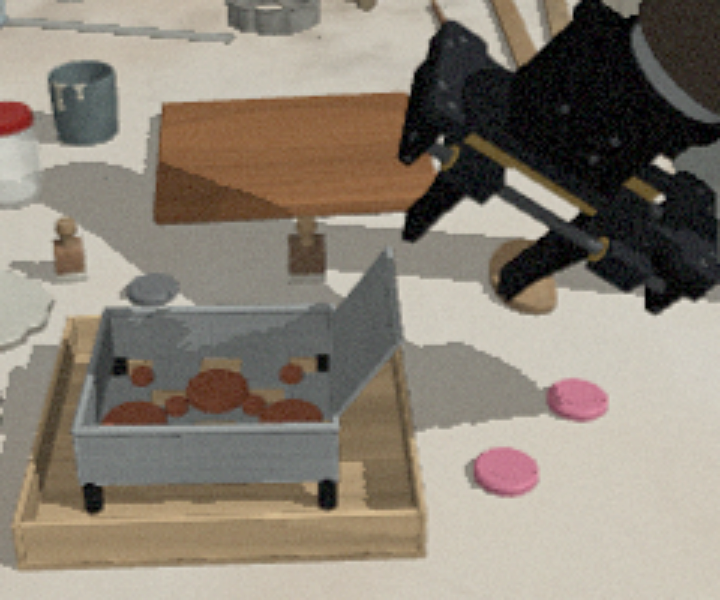

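The fingers straddle the lip plane, with tips at (410,235) and (510,295) and the lip edge at (390,250)–(400,345). I advance along the slope now.

{"api": "play_rows", "payload": {"commands": [[[0.014, -0.006, -0.017, 0.002, -0.002, 0, 0.3], [0.028, -0.013, -0.035, 0.004, -0.004, -0.001, 0.3], [0.042, -0.019, -0.052, 0.006, -0.006, -0.002, 0.3], [0.053, -0.024, -0.065, 0.007, -0.007, -0.002, 0.3], [0.06, -0.027, -0.074, 0.007, -0.007, -0.002, 0.3]]]}}

```text
time_s: 3.7
tcp_pos: [0.554, 0.2082, 0.0902]
ee_rot: [[-0.14, -0.812, 0.566], [-0.952, -0.046, -0.302], [0.272, -0.581, -0.767]]
wrist_force: [0.1, 0.7, 0.6]
gripper_width: 0.702
```

{"api": "play_rows", "payload": {"commands": [[[0, 0, 0, 0, 0, 0, 0.3]]]}}

```text
time_s: 3.8
tcp_pos: [0.5537, 0.2078, 0.0898]
ee_rot: [[-0.141, -0.813, 0.565], [-0.952, -0.046, -0.303], [0.273, -0.58, -0.767]]
wrist_force: [-0.1, -0.1, 0.8]
gripper_width: 0.702
```

```bash
python3 - <<'E'
from kin import *
t=tcp([.6395,.22,.005],3.8,20);go(t,3.8,20)
im,P,K,T=cap("side"); save("gr.png",cv2.convertScaleAbs(cv2.resize(im[180:320,170:350],None,fx=4,fy=4),alpha=1.6))
E
```

```text
t 3.8 tcp [0.5537 0.2078 0.0898] d [-0.0039 -0.0003 -0.0044] w [-0.007  0.008  0.005] grip 0.702 F [-0.1 -0.1  0.8] q-> [  37.   22.  -52.   95.  -36. -129.] 0.0
```

View pics/gr.png

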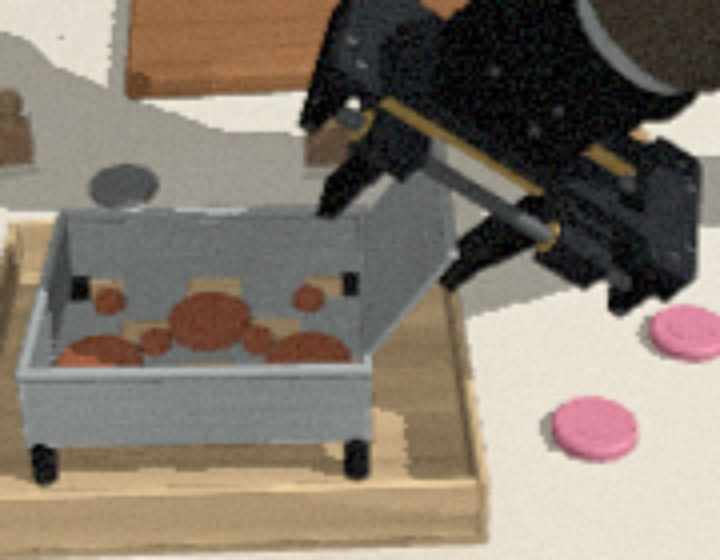

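The lip lies between the fingers: the inner tip is at (325,210) and the outer tip at (450,285). I correct the 6 mm offset and close.

{"api": "play_rows", "payload": {"commands": [[[-0.004, 0, -0.004, -0.007, 0.008, 0.005, 0.35], [-0.004, 0, -0.004, -0.007, 0.008, 0.005, 0.6], [-0.004, 0, -0.004, -0.007, 0.008, 0.005, 0.8], [-0.004, 0, -0.004, -0.007, 0.008, 0.005, 0.9], [-0.004, 0, -0.004, -0.007, 0.008, 0.005, 1]]]}}

```text
time_s: 4.35
tcp_pos: [0.5482, 0.2102, 0.0848]
ee_rot: [[-0.129, -0.818, 0.561], [-0.951, -0.057, -0.303], [0.28, -0.572, -0.771]]
wrist_force: [0.4, 0.3, 0.7]
gripper_width: 0.372
```

{"api": "play_rows", "payload": {"commands": [[[0, 0, 0, 0, 0, 0, 1], [0, 0, 0, 0, 0, 0, 1], [0, 0, 0, 0, 0, 0, 1], [0, 0, 0, 0, 0, 0, 1]]]}}

```text
time_s: 4.75
tcp_pos: [0.5495, 0.21, 0.0858]
ee_rot: [[-0.131, -0.817, 0.562], [-0.951, -0.056, -0.304], [0.28, -0.574, -0.769]]
wrist_force: [2.4, -1.1, 2.6]
gripper_width: 0.057
```

{"api": "play_rows", "payload": {"commands": [[[0, 0, 0.005, 0, 0, 0, 1], [0, 0, 0.015, 0, 0, 0, 1], [0, 0, 0.025, 0, 0, 0, 1], [0, 0, 0.035, 0, 0, 0, 1], [0, 0, 0.045, 0, 0, 0, 1]]]}}

```text
time_s: 5.25
tcp_pos: [0.5457, 0.209, 0.1266]
ee_rot: [[-0.126, -0.823, 0.554], [-0.951, -0.058, -0.303], [0.282, -0.566, -0.775]]
wrist_force: [0.0, -0.6, -5.6]
gripper_width: 0.055
```

{"api": "play_rows", "payload": {"commands": [[[0, 0, 0, 0, 0, 0, 1], [0, 0, 0, 0, 0, 0, 1], [0, 0, 0, 0, 0, 0, 1]]]}}

```text
time_s: 5.55
tcp_pos: [0.5472, 0.2093, 0.1278]
ee_rot: [[-0.128, -0.82, 0.558], [-0.951, -0.058, -0.304], [0.282, -0.569, -0.772]]
wrist_force: [-1.2, -0.9, -6.6]
gripper_width: 0.06
```

```bash
cat >> kin.py <<'E'
def look(n,c,a):
    from h import cap
    im,P,K,T=cap("side"); save(n,cv2.convertScaleAbs(cv2.resize(im[c[0]:c[1],c[2]:c[3]],None,fx=a,fy=a),alpha=1.6))
    return im,P,K,T
def rim(P,y0,y1):
    p=P.reshape(-1,3);m=(p[:,1]>y0)&(p[:,1]<y1)&(p[:,0]>.5)&(p[:,0]<.78);p=p[m]
    return p
E
python3 - <<'E'
from kin import *
go(tcp([.6395,.22,.055],3.8,20),3.8,20)
im,P,K,T=look("lift.png",(180,320,160,340),4)
# near wall (facing +y) outer: top edge heights along x
p=P.reshape(-1,3);m=(p[:,1]>.27)&(p[:,1]<.31)&(p[:,2]>.08)&(p[:,2]<.16);p=p[m]
for x in np.arange(.56,.74,.02):
    q=p[abs(p[:,0]-x)<.01]
    if len(q):print(round(x,2),q[:,2].max().round(4),q[:,1].max().round(4))
E
```

```text
t 5.55 tcp [0.5472 0.2093 0.1278] d [ 0.0027 -0.0017  0.0076] w [ 0.001 -0.005 -0.004] grip 0.06 F [-1.2 -0.9 -6.6] q-> [  42.   18.  -50.   81.  -38. -118.] 0.0
0.56 0.1115 0.2838
0.58 0.1106 0.2865
0.6 0.1109 0.2882
0.62 0.1092 0.2888
0.64 0.1091 0.2919
0.66 0.1083 0.2928
0.68 0.1074 0.2946
0.7 0.1066 0.2962
0.72 0.1048 0.2765
```

View pics/lift.png

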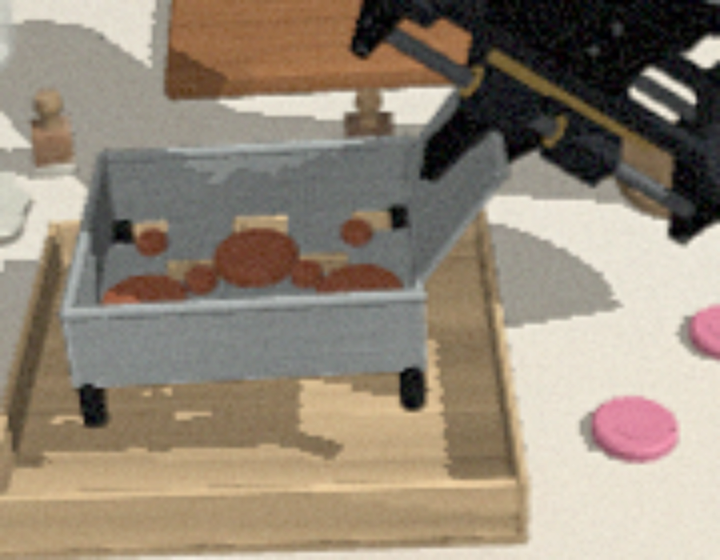

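Lifted, with all eight discs still in it and about 2° nose-down. I level it and start a moderate shake.

{"api": "play_rows", "payload": {"commands": [[[0.002, 0.01, 0.007, 0.002, -0.035, 0, 1], [0.002, 0.02, 0.007, 0.002, -0.035, 0, 1], [0.002, -0.01, 0.007, 0.002, -0.035, 0, 1], [0.002, -0.02, 0.007, 0.002, -0.035, 0, 1], [0.002, 0, 0.007, 0.002, -0.035, 0, 1]]]}}

```text
time_s: 6.1
tcp_pos: [0.5491, 0.2043, 0.1353]
ee_rot: [[-0.146, -0.8, 0.582], [-0.949, -0.051, -0.31], [0.278, -0.598, -0.752]]
wrist_force: [0.7, -0.9, -5.4]
gripper_width: 0.061
```

{"api": "play_rows", "payload": {"commands": [[[0.005, 0.022, 0, 0, 0, 0, 1], [0.005, 0.022, 0, 0, 0, 0, 1], [-0.005, -0.022, 0, 0, 0, 0, 1], [-0.005, -0.022, 0, 0, 0, 0, 1], [0, 0, 0, 0, 0, 0, 1]]]}}

```text
time_s: 6.6
tcp_pos: [0.5485, 0.2043, 0.1352]
ee_rot: [[-0.145, -0.8, 0.582], [-0.95, -0.052, -0.309], [0.278, -0.597, -0.752]]
wrist_force: [-0.1, -0.3, -5.6]
gripper_width: 0.053
```

{"api": "play_rows", "payload": {"commands": [[[0.005, -0.022, 0, 0, 0, 0, 1], [-0.005, 0.022, 0, 0, 0, 0, 1], [0.005, -0.022, 0, 0, 0, 0, 1], [-0.005, 0.022, 0, 0, 0, 0, 1], [0, 0, 0, 0, 0, 0, 1]]]}}

```text
time_s: 7.1
tcp_pos: [0.5503, 0.219, 0.1366]
ee_rot: [[-0.127, -0.797, 0.59], [-0.955, -0.064, -0.291], [0.27, -0.601, -0.753]]
wrist_force: [0.3, 4.5, -6.0]
gripper_width: 0.072
```

```bash
cat >> kin.py <<'E'
def discs():
    im,P,K,T=cap("top")
    hsv=cv2.cvtColor(im,cv2.COLOR_RGB2HSV).astype(int);m=(((hsv[...,0]<9)|(hsv[...,0]>176))&(hsv[...,1]>130)&(hsv[...,2]>40))
    m[:,:130]=0;m[:,400:]=0;m[:130]=0;m[235:]=0
    n,_,st,ce=cv2.connectedComponentsWithStats(m.astype(np.uint8))
    for i in range(1,n):
        if st[i,4]>=4: u,v=ce[i];print("disc",ce[i].round(0),"area",st[i,4],"z",np.nanmedian(P[_==i][:,2]).round(3),"xy",np.nanmedian(P[_==i],0)[:2].round(3))
    g=P.reshape(-1,3);g=g[(g[:,2]>.14)&(g[:,2]<.2)]
    return im,P
E
python3 - <<'E'
from kin import *
go(tcp([.6395,.22,.055],3.8,20),3.8,20)
im,P=discs(); save("sh1.png",cv2.convertScaleAbs(cv2.resize(im[125:230,130:230],None,fx=5,fy=5,interpolation=3),alpha=1.8))
E
```

```text
t 7.1 tcp [0.5503 0.219  0.1366] d [-0.0005 -0.0114 -0.0012] w [-0.007  0.033 -0.017] grip 0.072 F [ 0.3  4.5 -6. ] q-> [  42.   18.  -50.   81.  -38. -118.] 0.0
disc [169. 158.] area 234 z 0.082 xy [0.676 0.237]
disc [154. 159.] area 16 z 0.081 xy [0.671 0.279]
disc [194. 186.] area 6 z 0.013 xy [0.608 0.172]
disc [164. 188.] area 5 z 0.086 xy [0.588 0.245]
disc [200. 190.] area 6 z 0.015 xy [0.6   0.153]
```

View pics/sh1.png

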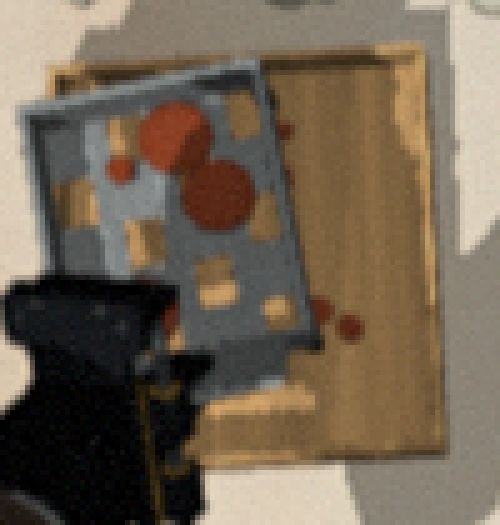

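After the shake four small discs lie in the tray, at crop (286,130), (290,175), (322,308), (350,327), and one is still in the sieve at (120,168). Two large ones show at (175,135) and (218,193), and the third is partly hidden at (165,310). The sieve has turned in the grip, so I measure its tilt.

```bash
cat >> kin.py <<'E'
def pose(P,im,zlo,zhi,ylo,yhi,xlo=.5,xhi=.8,seed=0):
    hsv=cv2.cvtColor(im,cv2.COLOR_RGB2HSV)
    p=P.reshape(-1,3);b=hsv.reshape(-1,3)
    m=(p[:,2]>zlo)&(p[:,2]<zhi)&(p[:,1]>ylo)&(p[:,1]<yhi)&(p[:,0]>xlo)&(p[:,0]<xhi)&(b[:,1]<110)&(b[:,2]>45)
    p=p[m];g=np.random.default_rng(seed);best=0
    for _ in range(2000):
        t=p[g.choice(len(p),3,0)];n=np.cross(t[1]-t[0],t[2]-t[0]);l=np.linalg.norm(n)
        if l<1e-5:continue
        n/=l;n*=np.sign(n[2])
        if n[2]<.9:continue
        k=abs((p-t[0])@n)<.0025
        if k.sum()>best:best=k.sum();B=k
    f=p[B];n=np.linalg.svd(f-f.mean(0))[2][2];n*=np.sign(n[2])
    h=(p-f.mean(0))@n;w=p[(h>.03)&(h<.046)]
    rr=cv2.minAreaRect(w[:,:2].astype(np.float32))
    print("floor n",n.round(3),"at",f.mean(0).round(3),best,"rim n",len(w),np.array(rr[0]).round(4),np.array(rr[1]).round(3),round(rr[2],1))
    return f,w,n
E
python3 - <<'E'
from kin import *
for n in("top","side"):
    im,P,K,T=cap(n); pose(P,im,.05,.16,.1,.36)
E
```

```text
floor n [ 0.036 -0.001  0.999] at [0.641 0.243 0.074] 585 rim n 238 [0.6392 0.2404] [0.156 0.136] 12.2
floor n [-0.001 -0.056  0.998] at [0.626 0.22  0.079] 869 rim n 1158 [0.636  0.2296] [0.166 0.139] 6.2
```

{"api": "play_rows", "payload": {"commands": [[[0.006, 0.012, 0, -0.05, 0, -0.04, 1], [0.006, 0.012, 0, -0.05, 0, -0.04, 1], [-0.006, -0.028, 0, -0.05, 0, -0.04, 1], [-0.006, -0.028, 0, -0.05, 0, -0.04, 1], [0, -0.008, 0, -0.05, 0, -0.04, 1]]]}}

```text
time_s: 7.75
tcp_pos: [0.5484, 0.1962, 0.1359]
ee_rot: [[-0.183, -0.802, 0.569], [-0.928, -0.05, -0.369], [0.324, -0.595, -0.735]]
wrist_force: [1.2, -0.4, -5.9]
gripper_width: 0.06
```

{"api": "play_rows", "payload": {"commands": [[[-0.006, 0.022, 0, 0, 0, 0, 1], [0.006, -0.022, 0, 0, 0, 0, 1], [0.006, 0.022, 0, 0, 0, 0, 1], [0, 0, 0, 0, 0, 0, 1], [0, 0, 0, 0, 0, 0, 1]]]}}

```text
time_s: 8.25
tcp_pos: [0.5493, 0.1987, 0.1357]
ee_rot: [[-0.18, -0.801, 0.571], [-0.929, -0.052, -0.366], [0.323, -0.596, -0.735]]
wrist_force: [0.4, -2.3, -4.9]
gripper_width: 0.058
```

{"api": "play_rows", "payload": {"commands": [[[0, 0, 0, 0, 0, 0, 1], [0, 0, 0, 0, 0, 0, 1], [0, 0, 0, 0, 0, 0, 1]]]}}

```text
time_s: 8.55
tcp_pos: [0.5505, 0.2023, 0.1368]
ee_rot: [[-0.177, -0.8, 0.574], [-0.931, -0.054, -0.362], [0.32, -0.598, -0.735]]
wrist_force: [-0.2, -0.3, -5.4]
gripper_width: 0.06
```

```bash
python3 - <<'E'
from kin import *
im,P=discs(); save("sh2.png",cv2.convertScaleAbs(cv2.resize(im[125:230,130:230],None,fx=5,fy=5,interpolation=3),alpha=1.8))
im,P,K,T=cap("side"); pose(P,im,.05,.16,.1,.36)
save("sh2s.png",cv2.convertScaleAbs(cv2.resize(im[180:320,160:340],None,fx=4,fy=4),alpha=1.6))
go(tcp([.6395,.22,.055],3.8,20),3.8,20)
E
```

```text
disc [170. 145.] area 5 z 0.013 xy [0.731 0.248]
disc [185. 156.] area 206 z 0.086 xy [0.681 0.192]
disc [170. 184.] area 45 z 0.086 xy [0.603 0.226]
disc [193. 187.] area 9 z 0.012 xy [0.607 0.174]
floor n [-0.004  0.018  1.   ] at [0.633 0.209 0.078] 1020 rim n 1139 [0.6395 0.2199] [0.163 0.138] 5.0
t 8.65 tcp [0.5504 0.2023 0.1367] d [-0.0005  0.0052 -0.0013] w [0.049 0.033 0.035] grip 0.061 F [-0.5  0.3 -5.5] q-> [  42.   18.  -50.   81.  -38. -118.] 0.0
```

View pics/sh2.png

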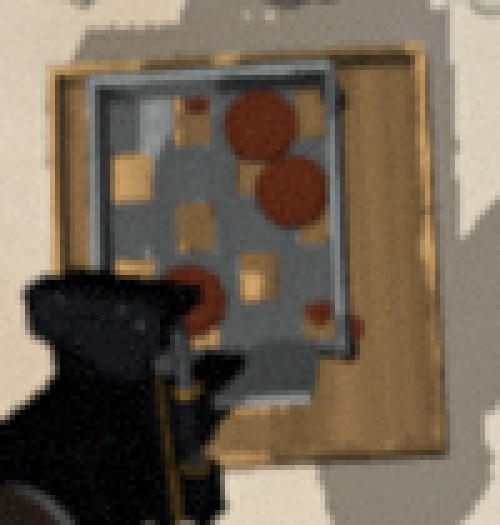

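View pics/sh2s.png

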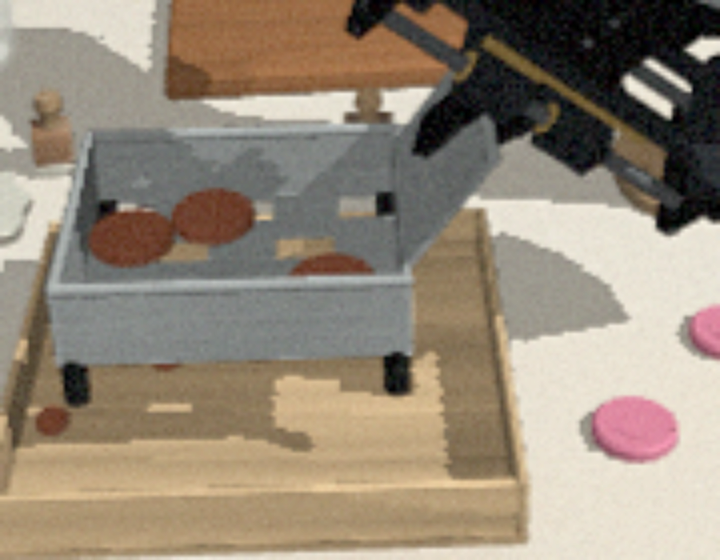

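The side view shows three large discs in the sieve and none of the small ones, with small discs at (52,420) and (165,363) in the tray. The top view had one seen through an opening at (198,104) and one at (320,312). I lift and check the transit IK.

{"api": "play_rows", "payload": {"commands": [[[0, 0, 0.006, 0, 0, 0, 1], [0, 0, 0.016, 0, 0, 0, 1], [0, 0, 0.026, 0, 0, 0, 1], [0, 0, 0.036, 0, 0, 0, 1], [0, 0, 0.045, 0, 0, 0, 1]]]}}

```text
time_s: 9.15
tcp_pos: [0.5502, 0.2019, 0.1825]
ee_rot: [[-0.178, -0.8, 0.574], [-0.93, -0.054, -0.363], [0.321, -0.598, -0.735]]
wrist_force: [0.9, -0.0, -5.1]
gripper_width: 0.06
```

```bash
python3 - <<'E'
from kin import *
s=r.sense();q=s["joints"];print(s["tcp_pos"],q.round(0))
for a in np.linspace(0,1,7):
    x=s["tcp_pos"]+a*np.array([-.006,-.374,0])+[.03*np.sin(np.pi*a),0,0]
    q,e=ik(x,rot('z',-40*a)@s["ee_rot"],q);print(round(a,2),q.round(0),round(e,3))
x[2]-=.08;q,e=ik(x,rot('z',-40)@s["ee_rot"],q);print(q.round(0),round(e,3))
E
```

```text
[0.55019609 0.20185249 0.18252717] [  46.   15.  -46.   71.  -45. -110.]
0.0 [  46.   15.  -46.   71.  -45. -110.] 0.0
0.17 [  40.   15.  -46.   70.  -45. -111.] 0.0
0.33 [  35.   15.  -46.   70.  -45. -111.] 0.0
0.5 [  29.   15.  -46.   69.  -46. -111.] 0.0
0.67 [  23.   15.  -47.   69.  -46. -111.] 0.0
0.83 [  17.   15.  -47.   68.  -46. -111.] 0.0
1.0 [  10.   15.  -47.   68.  -47. -111.] 0.0
[   5.   22.  -52.   84.  -42. -127.] 0.0
```

{"api": "play_rows", "payload": {"commands": [[[0.003, -0.015, 0, 0, 0, -0.02, 1], [0.008, -0.035, 0, 0, 0, -0.06, 1], [0.013, -0.06, 0, 0, 0, -0.1, 1], [0.018, -0.085, 0, 0, 0, -0.145, 1], [0.022, -0.11, 0, 0, 0, -0.19, 1]]]}}

```text
time_s: 9.65
tcp_pos: [0.572, 0.0897, 0.1813]
ee_rot: [[-0.353, -0.796, 0.492], [-0.879, 0.101, -0.467], [0.322, -0.597, -0.735]]
wrist_force: [0.1, -0.3, -5.7]
gripper_width: 0.059
```

{"api": "play_rows", "payload": {"commands": [[[0.004, -0.028, 0, 0, 0, -0.054, 1], [0.007, -0.056, 0, 0, 0, -0.108, 1], [0.007, -0.084, 0, 0, 0, -0.162, 1], [0.006, -0.112, 0, 0, 0, -0.216, 1], [0.003, -0.135, 0, 0, 0, -0.27, 1]]]}}

```text
time_s: 10.15
tcp_pos: [0.5742, -0.0459, 0.1813]
ee_rot: [[-0.576, -0.74, 0.349], [-0.752, 0.31, -0.582], [0.322, -0.597, -0.735]]
wrist_force: [0.1, 0.3, -5.3]
gripper_width: 0.057
```

```bash
python3 - <<'E'
from kin import *
im,P=discs(); s=r.sense(); print(s["tcp_pos"],s["gripper_width"])
save("tr.png",cv2.convertScaleAbs(cv2.resize(im[115:275,130:330],None,fx=4,fy=4,interpolation=3),alpha=1.8))
E
```

```text
disc [296. 153.] area 237 z 0.13 xy [ 0.686 -0.113]
disc [169. 144.] area 8 z 0.012 xy [0.734 0.251]
disc [186. 150.] area 4 z 0.021 xy [0.714 0.199]
disc [186. 160.] area 9 z 0.014 xy [0.686 0.199]
disc [194. 186.] area 12 z 0.013 xy [0.608 0.173]
disc [200. 190.] area 11 z 0.013 xy [0.598 0.154]
[ 0.57295197 -0.04884359  0.18115787] 0.056498032918704214
```

View pics/tr.png

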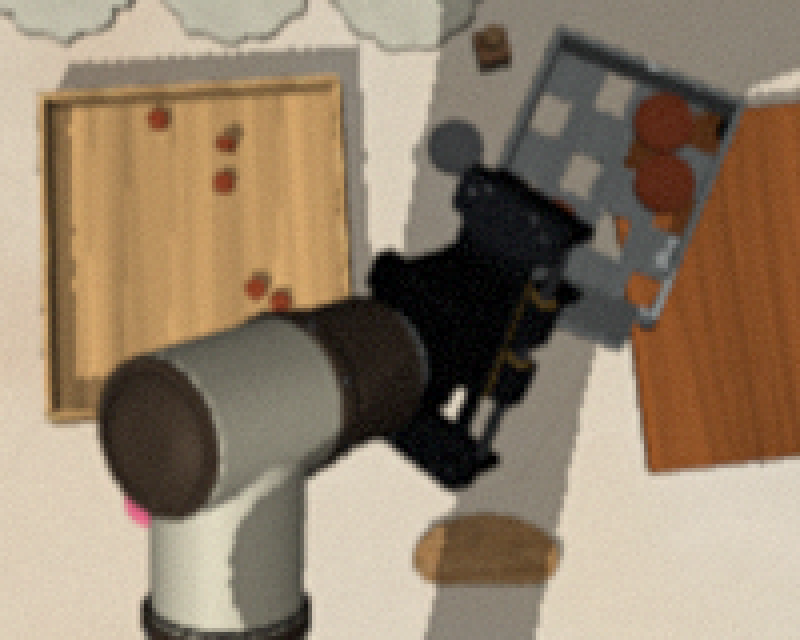

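All five small discs are in the tray, at (159,118), (227,141), (224,181), (257,286), (281,300). The three large ones are in the sieve, at (663,123), (663,183), (562,207). On to the bat.

{"api": "play_rows", "payload": {"commands": [[[-0.006, -0.028, 0, 0, 0, -0.054, 1], [-0.013, -0.056, 0, 0, 0, -0.108, 1], [-0.02, -0.084, 0, 0, 0, -0.158, 1], [-0.026, -0.11, 0, 0, 0, -0.204, 1], [-0.031, -0.128, 0, 0, 0, -0.238, 1]]]}}

```text
time_s: 10.7
tcp_pos: [0.5427, -0.1735, 0.1814]
ee_rot: [[-0.736, -0.646, 0.202], [-0.595, 0.476, -0.648], [0.322, -0.597, -0.735]]
wrist_force: [-0.1, 0.4, -5.1]
gripper_width: 0.057
```

{"api": "play_rows", "payload": {"commands": [[[0, 0, -0.01, 0, 0, 0, 1], [0, 0, -0.02, 0, 0, 0, 1], [0, 0, -0.03, 0, 0, 0, 1], [0, 0, -0.03, 0, 0, 0, 1], [0, 0, -0.03, 0, 0, 0, 1]]]}}

```text
time_s: 11.2
tcp_pos: [0.5439, -0.1718, 0.1516]
ee_rot: [[-0.734, -0.647, 0.205], [-0.598, 0.473, -0.647], [0.322, -0.598, -0.734]]
wrist_force: [-0.2, 0.2, -5.5]
gripper_width: 0.054
```

```bash
python3 - <<'E'
from kin import *
for n in("top","side"):
    im,P,K,T=cap(n); pose(P,im,.05,.16,-.36,-.05,.48,.78)
s=r.sense();print(s["tcp_pos"],s["wrist_force"],s["gripper_width"])
E
```

```text
floor n [0.001 0.003 1.   ] at [ 0.634 -0.223  0.092] 609 rim n 265 [ 0.6248 -0.2192] [0.134 0.161] 55.3
floor n [-0.103 -0.138  0.985] at [ 0.635 -0.207  0.122] 224 rim n 7 [ 0.5436 -0.0984] [0.036 0.099] 30.4
[ 0.54450632 -0.17124535  0.15213352] [-0.19413553  0.35582049 -5.22753371] 0.05783324626529323
```

Level and centred. The feet are about 48 mm above the bat. I lower it, slowly at the end.

{"api": "play_rows", "payload": {"commands": [[[0, 0.002, -0.009, 0, 0, 0, 1], [0, 0.003, -0.018, 0, 0, 0, 1], [0, 0.003, -0.027, 0, 0, 0, 1], [0, 0.003, -0.035, 0, 0, 0, 1], [0, 0.003, -0.041, 0, 0, 0, 1]]]}}

```text
time_s: 11.8
tcp_pos: [0.5447, -0.1679, 0.1106]
ee_rot: [[-0.733, -0.647, 0.207], [-0.6, 0.472, -0.646], [0.32, -0.598, -0.735]]
wrist_force: [0.4, -0.4, -5.0]
gripper_width: 0.056
```

{"api": "play_rows", "payload": {"commands": [[[0, 0, -0.0005, 0, 0, 0, 1], [0, 0, -0.001, 0, 0, 0, 1], [0, 0, -0.002, 0, 0, 0, 1], [0, 0, -0.003, 0, 0, 0, 1], [0, 0, -0.004, 0, 0, 0, 1]]]}}

```text
time_s: 12.3
tcp_pos: [0.5444, -0.1681, 0.1068]
ee_rot: [[-0.734, -0.647, 0.207], [-0.599, 0.473, -0.646], [0.321, -0.598, -0.735]]
wrist_force: [-0.7, -0.0, -6.6]
gripper_width: 0.058
```

{"api": "play_rows", "payload": {"commands": [[[0, 0, -0.0007, 0, 0, 0, 1], [0, 0, -0.0014, 0, 0, 0, 1], [0, 0, -0.002, 0, 0, 0, 1], [0, 0, -0.002, 0, 0, 0, 1]]]}}

```text
time_s: 12.7
tcp_pos: [0.5442, -0.1682, 0.1045]
ee_rot: [[-0.734, -0.648, 0.206], [-0.599, 0.473, -0.646], [0.321, -0.598, -0.735]]
wrist_force: [-0.0, 0.1, -5.4]
gripper_width: 0.055
```

{"api": "play_rows", "payload": {"commands": [[[0, 0, -0.0007, 0, 0, 0, 1], [0, 0, -0.0014, 0, 0, 0, 1], [0, 0, -0.002, 0, 0, 0, 1], [0, 0, -0.002, 0, 0, 0, 1]]]}}

```text
time_s: 13.1
tcp_pos: [0.5444, -0.1684, 0.1032]
ee_rot: [[-0.734, -0.647, 0.207], [-0.598, 0.472, -0.647], [0.321, -0.599, -0.734]]
wrist_force: [-2.2, 0.8, -0.9]
gripper_width: 0.057
```

Contact: the load went from -5.4 to -0.9 N. I settle and open.

{"api": "play_rows", "payload": {"commands": [[[0, 0, -0.0006, 0, 0, 0, 1], [0, 0, -0.0006, 0, 0, 0, 1], [0, 0, -0.0006, 0, 0, 0, 0.9], [0, 0, -0.0006, 0, 0, 0, 0.8], [0, 0, -0.0006, 0, 0, 0, 0.7]]]}}

```text
time_s: 13.6
tcp_pos: [0.5451, -0.1681, 0.1025]
ee_rot: [[-0.734, -0.647, 0.208], [-0.599, 0.472, -0.646], [0.32, -0.599, -0.734]]
wrist_force: [-0.8, 0.2, -0.7]
gripper_width: 0.208
```

{"api": "play_rows", "payload": {"commands": [[[0, 0, 0, 0, 0, 0, 0.5], [0, 0, 0, 0, 0, 0, 0.4], [0, 0, 0, 0, 0, 0, 0.35], [0, 0, 0, 0, 0, 0, 0.35]]]}}

```text
time_s: 14.0
tcp_pos: [0.5443, -0.1682, 0.1019]
ee_rot: [[-0.734, -0.648, 0.206], [-0.599, 0.473, -0.646], [0.321, -0.598, -0.735]]
wrist_force: [0.3, -0.2, -0.6]
gripper_width: 0.559
```

```bash
python3 - <<'E'
from kin import *
s=r.sense();print(s["tcp_pos"],s["ee_rot"][:,2].round(3),s["wrist_force"],s["gripper_width"])
for n in("top",):
    im,P,K,T=cap(n); pose(P,im,.03,.11,-.36,-.05,.48,.78)
E
```

```text
[ 0.54430923 -0.16816804  0.10194535] [ 0.206 -0.646 -0.735] [ 0.26261537 -0.20393785 -0.55799778] 0.5594951979683644
floor n [-0.005  0.001  1.   ] at [ 0.638 -0.219  0.044] 514 rim n 248 [ 0.6256 -0.2155] [0.134 0.161] 55.4
```

Released, with the sieve level and centred. I retreat along the tool axis, -z = (-0.206, 0.646, 0.735).

{"api": "play_rows", "payload": {"commands": [[[-0.004, 0.013, 0.015, 0, 0, 0, 0.35], [-0.009, 0.029, 0.033, 0, 0, 0, 0.35], [-0.014, 0.045, 0.051, 0, 0, 0, 0.35], [-0.02, 0.064, 0.073, 0, 0, 0, 0.35], [-0.026, 0.08, 0.092, 0, 0, 0, 0.35]]]}}

```text
time_s: 14.55
tcp_pos: [0.518, -0.0872, 0.1948]
ee_rot: [[-0.733, -0.648, 0.207], [-0.599, 0.473, -0.646], [0.321, -0.597, -0.735]]
wrist_force: [0.2, 0.6, 0.2]
gripper_width: 0.647
```

{"api": "play_rows", "payload": {"commands": [[[0, 0.01, 0.03, 0, 0, 0, 0.35], [-0.01, 0.02, 0.06, 0, 0, 0, 0.35], [-0.02, 0.03, 0.08, 0, 0, 0, 0.35], [-0.02, 0.03, 0.08, 0, 0, 0, 0.35], [-0.02, 0.03, 0.08, 0, 0, 0, 0.35]]]}}

```text
time_s: 15.05
tcp_pos: [0.4981, -0.058, 0.2739]
ee_rot: [[-0.733, -0.647, 0.207], [-0.6, 0.473, -0.646], [0.32, -0.598, -0.735]]
wrist_force: [-0.3, 0.7, -0.4]
gripper_width: 0.65
```

```bash
python3 - <<'E'
from kin import *
s=r.sense();print(s["time_s"],s["tcp_pos"])
im,P=discs(); pose(P,im,.03,.11,-.36,-.05,.48,.78)
save("end.png",cv2.convertScaleAbs(cv2.resize(im[115:275,130:390],None,fx=3,fy=3,interpolation=3),alpha=1.8))
for n,(x0,x1,y0,y1) in dict(stamp1=(245,263,180,200),stamp2=(245,263,115,135),rib=(228,275,235,265)).items():
    q=P[y0:y1,x0:x1].reshape(-1,3);q=q[(q[:,2]>.006)&(q[:,2]<.06)]
    if len(q): print(n,q.min(0).round(3),q.max(0).round(3))
E
```

```text
15.05 [ 0.49808103 -0.05799198  0.27387209]
disc [169. 144.] area 8 z 0.013 xy [0.734 0.251]
disc [186. 150.] area 5 z 0.022 xy [0.714 0.198]
disc [185. 160.] area 10 z 0.014 xy [0.687 0.202]
disc [345. 178.] area 254 z 0.052 xy [ 0.636 -0.258]
disc [314. 188.] area 106 z 0.052 xy [ 0.604 -0.172]
disc [194. 186.] area 9 z 0.014 xy [0.609 0.172]
disc [200. 190.] area 10 z 0.012 xy [0.599 0.155]
floor n [ 0.009 -0.018  1.   ] at [ 0.629 -0.211  0.044] 669 rim n 286 [ 0.6257 -0.2145] [0.136 0.161] 55.1
stamp1 [0.588 0.003 0.006] [0.63  0.015 0.055]
stamp2 [ 0.775 -0.008  0.006] [0.831 0.029 0.056]
rib [ 0.395 -0.055  0.006] [0.47  0.049 0.021]
```

View pics/end.png

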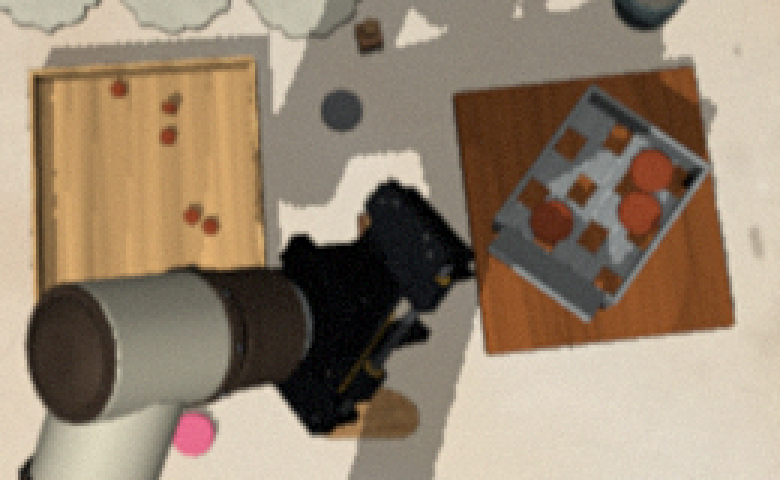

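The sieve stands on the bat at (600,205) with the three large discs at (550,222), (640,213), (652,170). The five small ones are in the tray, and the gripper is clear of everything. I hand it in.

```bash
python3 -c "
from station import r
print(r.finish_job())"
```

```text
the job is handed in; nothing more can be done
None
```

I picked the sieve up by its lip, shook it over the tray until all five small discs had dropped, set it on the bat, let go and handed the job in. The simulated clock read about 15 s; no verdict was reported.

**Last checks, all from the top camera and the arm's readings:**
- **Discs:** five small discs in the tray and three large ones in the sieve.
- **Sieve:** it stands level, with the floor tilted about 0.02 rad. Its centre is within about 2 mm of the bat's measured centre. I set it down turned about 35° because the wrist joints were near their limits.
- **Set-down:** no set-down force shown by the wrist reading rose above a few newtons.
- **Stamps and rib:** stamp 2 and the rib are where they were. Stamp 1 was partly hidden by the gripper; the visible part matched its starting position.

**What was off:** one small disc read about 8 mm higher than the others, so it probably stands on edge or leans; by that reading it is still within the allowed height. During the hardest shake the sieve turned a few degrees in the grip, and I corrected that before the last shake. One side-camera fit of the sieve's pose, just before lowering, gave a nonsense result; I discarded it in favour of the top-camera fit.

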